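# Move the quick-release stamp handle to the other stamp base

## Robot

A 6-joint arm with a two-finger parallel gripper is mounted at the origin on the work surface; the furniture and walls round the work are solid. World frame = base frame: x ahead of the robot, y to its left, z up, the work surface at z = 0. Lengths are in m, angles in rad, forces in N, time in s.
With the tool pointing down it reaches from about 0.375 to 0.975 m from the base axis. Payload 3.8 kg.
Tool frame: the origin (TCP) lies where the fingers leave the gripper's body, on its centre line; the fingertips stand 73 mm ahead of it and the grasp point (between the pads) lies 54 mm ahead of it (nose_length is the distance from the TCP to the fingertips, in m); z points along the fingers, y is the line along which they close (so a half turn about z gives the same grasp; the last joint's range is limited). The gripper opens to 85 mm and grips with 20 to 120 N. Pads are 22 mm wide; open, the fingers measure 114 mm over their backs; the gripper's body (76 mm by 85 mm) begins 54 mm behind the grasp point. The pads swing forward as they close: fully open they stand 13 mm farther back than shut.
Start: joints at [-1.372, 0.264, 1.604, -0, 1.274, -0.037], TCP at [0.158, -0.656, 0.304] pointing down, gripper open.
Joint ranges: [-2.63, 2.63], [-0.94, 2.18], [0.31, 2.57], [-1.31, 4.45], [0, 2.66], [-2.55, 2.55]. Speed limits (rad/s): [2.57, 2.57, 3.14, 3.14, 3.14, 3.14].

## Interface

Orientations are given as a rotation vector (axis times angle).
In Python, from workcell import read_state, read_camera, calibration, finish_job, look_for, cut_out, tip_of, nose_length gives the robot as it stands.
- The arm moves only by the tool step_arm, never from a script. Its argument "targets" is a list of rows, each a list of 3 entries, a list of its own where there are three numbers: the turn, a rotation vector about the tool's x, y, z in rad, then the shift along the tool's x, y, z in mm, then the finger opening in mm, from 0 to 85.4. In form: [[[ax, ay, az], [x, y, z], grip], ...]. A call has 1 to 5 rows; each row shifts and turns the commanded pose from where the row before left it, along the tool's axes as they then stand; what a row does not reach is not made up. A row lasts 1/12 s, in which the tool goes at most 41.7 mm and 7.16 degrees, less where a joint would pass 70% of its speed; a pose out of reach is approached as far as the arm can. A call with a gripper value outside its range is refused whole. The fingers move at their own pace and stop on an object; "grip_force" is the grip in N (left out, the last holds). Time passes only in rows, so rows that do not move let the fingers close. It gives the time, the measured TCP pose, the force, the opening and the grip force at its end, in the units of the state.
- read_state(): the state, without advancing time (a new reading comes with each control period).
- read_camera(name): name is "scene" or "top" or "wrist"; returns the picture (400x640x3 uint8, red, green, blue); there is no depth.
- calibration(name): a dict with "camera_matrix" (3x3 intrinsics, pixels), "R" (3x3) and "t" (3): a world point X has camera coordinates R X + t. Camera axes: x right, y down, z forward; pixel columns grow to the right and rows downward; lengths in m; the calibration is good to about 2 mm. A picture is of the moment at which its call begins: read the wrist's pose just before it. calibration takes no time and is no camera call; for the wrist camera it gives the pose at the moment of the call.
- finish_job(): hands the job in; it is judged then, once.
Trained networks look in the newest picture that a camera, given by its name, has taken for a name from the list of things; names that differ only in an ending like _2 or _b are one class to them, and where a whole thing is asked for, a point or a joint stands for the part that bears it (a point fixed in the world has none). Each returns a list of dicts, best first, with "score" (0 to 1); they miss things now and then, are a little off and sometimes report something else, mostly with a low value. They report only what shows in the picture. A call takes as long as a camera call.
- look_for(camera, query): "extent" ([left, top, right, bottom] in pixels, round what is visible of it).
- cut_out(camera, query): "region" (400x640 bool, what is visible of it) and "extent" ([left, top, right, bottom] in pixels, round what is visible of it).
- tip_of(camera, query): "at" ([row, column] in pixels: a listed point, or the origin of a listed thing).
The state is a dict: "time": time; "q": joint angles; "joint_vel": joint speeds; "joint_torque": joint torques, N m; "tool_pos": TCP position; "tcp_rot": TCP orientation; "wrist_force": force on the tool from outside, world axes, zero at the start; "torque": the same for the moment, N m; "width": opening from 0.0 (shut) to 1.0 (fully open); "grip_force": force on a finger pad.
Only numpy, scipy, OpenCV 4.12 (cv2) and the standard library are available. Lean on these libraries where they do the work, as an engineer would, in place of code of your own. Each camera call takes 0.05 s, during which the arm holds its last target. There are 200 camera calls.

## Task

The quick-release handle is clipped on the red stamp base. Hold its orange release button in while you pull it straight up off the red base, without wrenching the catch, then press it gently down into the socket of the green base until it is fully home, and let go so that its button springs out and the catch holds it there. Leave the other things on the table where they are.

Things in the scene. Friction and masses are not known exactly. Their poses are not given: they have to be found in the camera images.
- handle: The quick-release handle, loose, 145 to 215 g, 101 mm high: rubber-faced black grip body 34 (x) x 36 (y) x 50 mm high, finger guard 42 x 46 x 3 mm round its foot, beech dome 17 mm high on top, grey stem below. Origin at the stem's lower end, z up; the orange button is on the -y face, the ribbed thumb face is +y. Over 40 N between handle and base does damage.
- handle_grip (a point): Where to take the handle: centre of its black body at the button's height, 62 mm above the stem's end, 25 mm above the guard's top, 28 mm above its underside (the shoulder), 39 mm below the dome's top. Axes as handle. One finger on the button (-y), one on the ribbed face (+y): 41.5 mm across with the button out, 36.5 mm with it fully in.
- button_face (a point): Centre of the orange button's outer face, 16 (x) x 28 (z) mm; it moves in with the button. If the jaws close off-centre, a finger meets the ribbed face early, pushes the handle sideways and the button stops short: watch the jaw opening or the button, and shift along y.
- button (a joint): How far the orange button is pressed in, m: 0 out, 0.005 fully in; spring 4 N out, 9 N fully in. The steel catch tooth, 10 to 16.5 mm above the stem's end on its -y side, is one piece with it: 4 mm out of the stem at 0. The catch is surely free with the button 4.5 mm in or more; pulling before that only loads the catch.
- stem_end (a point): Lower end of the handle's stem. The stem is 22 (x) x 24 (y) mm, 34 mm long up to the shoulder; its last 4 mm are 16 x 18 mm.
- base_a: Red base, fixed: beech foot 90 (x) x 80 (y) x 16 mm with a red edge band, origin under its centre. On it, centred, a grey socket with a red mouth, 36 x 38 mm outside, 44 mm high, opening upward 24.4 (x) x 26.4 (y) mm with a 45-degree lead-in 3 mm wide. The handle starts fully home in it, shoulder on the mouth, stem end 26 mm above the origin.
- base_a_top (a point): Centre of the red foot's upper face, 16 mm above the table. With the handle home, handle_grip is 72 mm above it.
- base_b: Green base, fixed: foot and socket like the red one's, same axes (stem x along x, y along y; half a turn either way also fits), the socket exactly centred. But the socket stands on a firmly locked height-adjustable column, 0 to 15 mm higher than the red one; this height is not measured: feel for it.
- base_b_top (a point): Centre of the green foot's upper face, 16 mm above the table. With the handle home, handle_grip is 72 to 87 mm above it, after the column's height. Home is felt as a steep rise of force, when the shoulder meets the socket's mouth, 34 mm of stem inside.
- plunger_b (a joint): How far the sprung plunger in the green socket is pressed down, m. It meets the stem 12 mm before home: 3 N there, 5 N at home (0.012). Let the button go within 1.5 mm of home and the tooth springs out under the socket's lip and holds the handle (about 0.0105); let go higher and the plunger lifts the handle again.
- small_stamp: Bystander: wooden block stamp 32 x 45 x 22 mm, origin at the centre of its underside.
- amber_jar: Bystander: amber candle jar with black lid, 60 mm across, 66 mm high, origin at the centre of its underside.
- tape: Bystander: roll of kraft tape on end, 69 mm across, 50 mm high, origin at the centre of its underside.
- pad: Bystander: black ink pad 57 x 80 x 14 mm, origin at the centre of its underside.

How it is judged:
By the outcome, as a careful person would: the job done as asked, in the order asked, and still so for the second after the job is handed in, with the robot touching nothing.
It also fails if it takes over 38 s, if anything falls off the work surface, if the arm or the gripper's body presses on something with over 40 N, if the wrist force passes 120 N, or if a joint passes its speed limit or range.

## Working session

There is one attempt and no reset: what is moved stays moved. The work goes in short steps, Python scripts to look and compute and a tool call to move; the robot and the scene stay as the last step left them, time stands still between calls to the robot, and variables do not carry over. Pictures are saved under pics/ and viewed, at most 10 in all, crops included, and the job is handed in when it is done.

Besides the shell and the picture viewer there is one more tool, called after "Request:" as name(argument=value, ...) on one line, values as JSON. step_arm: Moves the arm, as the interface text tells. Its arguments: {"type":"object","properties":{"targets":{"type":"array","items":{"type":"array"}},"grip_force":{"type":"number"}},"required":["targets"]}

```bash
mkdir -p pics; ls
cat > h.py <<'E'
import numpy as np, cv2
from workcell import *
from scipy.spatial.transform import Rotation as Ro
def ray(c,px):
    k=calibration(c);K,R,t=[np.array(k[n]) for n in("camera_matrix","R","t")]
    d=R.T@np.linalg.solve(K,[px[0],px[1],1.]);return -R.T@t,d/np.linalg.norm(d)
def onz(c,px,z):
    o,d=ray(c,px);return o+d*(z-o[2])/d[2]
def proj(c,X):
    k=calibration(c);p=np.array(k["camera_matrix"])@(np.array(k["R"])@np.array(X)+np.array(k["t"]));return p[:2]/p[2]
E
python3 - <<'E'
from h import *
s=read_state();print(s)
a=read_camera("top");b=read_camera("scene")
cv2.imwrite("pics/a.png",np.vstack([a,b])[:,:,::-1][::1,::1] if 0 else cv2.resize(np.vstack([a,b])[:,:,::-1],(480,600)))
cv2.imwrite("pics/top.png",a[:,:,::-1]);cv2.imwrite("pics/scene.png",b[:,:,::-1])
for c in("top","scene"):
  print(c,np.array(calibration(c)["t"]))
  for q in("handle_grip","button_face","stem_end","base_a_top","base_b_top","base_a","base_b","handle"):
    print(q,[(np.round(r["at"]),round(r["score"],2)) for r in tip_of(c,q)][:3],[(np.round(r["extent"]),round(r["score"],2)) for r in look_for(c,q)][:3] if q in("handle","base_a") else "")
E
```

```text
pics
{'time': 0.0, 'q': array([-1.37189034e+00,  2.64787983e-01,  1.60542764e+00, -1.03415588e-05,
        1.27371625e+00, -3.69118903e-02]), 'joint_vel': array([ 0.00041273,  0.00078661, -0.00101017, -0.00088687, -0.00178412,
       -0.00104657]), 'joint_torque': array([-4.23477431e-04, -5.15107834e+01, -3.67316115e+01, -7.56588383e-05,
        1.29364451e-02, -2.58335041e-05]), 'tool_pos': array([ 0.15757588, -0.65573733,  0.30250942]), 'tcp_rot': array([-3.11746478e+00, -3.69294703e-01,  3.12537390e-04]), 'wrist_force': array([ 0.35139146,  0.02861189, -1.14325384]), 'torque': array([ 0.02439474, -0.01225171, -0.0379007 ]), 'grip_force': 0.0, 'width': 0.9967335003456577}
top [0.13613055 0.49397707 1.18563467]
handle_grip [(array([202., 389.]), 0.63)] 
button_face [] 
stem_end [(array([202., 389.]), 0.55)] 
base_a_top [(array([204., 382.]), 0.74)] 
base_b_top [(array([205., 314.]), 0.69)] 
base_a [(array([206., 386.]), 0.93), (array([208., 311.]), 0.76), (array([280., 274.]), 0.49)] [(array([294., 188., 331., 224.]), 0.94), (array([370., 188., 402., 226.]), 0.86), (array([383., 191., 400., 217.]), 0.44)]
base_b [(array([206., 386.]), 0.93), (array([208., 311.]), 0.76), (array([280., 274.]), 0.49)] 
handle [(array([201., 389.]), 0.88)] [(array([308., 201., 316., 206.]), 0.58)]
scene [0.32708331 0.28054271 0.6584721 ]
handle_grip [(array([169., 370.]), 0.92)] 
button_face [] 
stem_end [(array([200., 365.]), 0.74), (array([211., 364.]), 0.56)] 
base_a_top [(array([203., 365.]), 0.72)] 
base_b_top [(array([227., 281.]), 0.56)] 
base_a [(array([209., 366.]), 0.94), (array([235., 283.]), 0.69)] [(array([339., 190., 393., 222.]), 0.8), (array([253., 201., 313., 251.]), 0.57)]
base_b [(array([209., 366.]), 0.94), (array([235., 283.]), 0.69)] 
handle [(array([200., 365.]), 0.6), (array([175., 353.]), 0.37)] [(array([353., 155., 381., 194.]), 0.91)]
```

Run:
```python
from h import *
a=cv2.imread("pics/top.png")[150:310,230:430];b=cv2.imread("pics/scene.png")[100:300,220:440]
cv2.imwrite("pics/crop.png",np.hstack([cv2.resize(a,(400,320),interpolation=2),cv2.resize(b,(352,320),interpolation=2)]))
for z,px in((.016,(382,204)),(.016,(314,205)),(0,(386,206)),(0,(311,208)),(.127,(389,201)),(.088,(389,202))): print("top",z,np.round(onz("top",px,z),4))
for z,px in((.016,(365,203)),(.016,(281,227)),(0,(366,209)),(0,(283,235)),(.088,(370,169))): print("scene",z,np.round(onz("scene",px,z),4))
for c in("top","scene","wrist"): print(c,-np.array(calibration(c)["R"]).T@calibration(c)["t"])
```

```text
top 0.016 [ 0.5056 -0.0242  0.016 ]
top 0.016 [0.5019 0.153  0.016 ]
top 0 [ 0.5028 -0.0368  0.    ]
top 0 [0.4963 0.161  0.    ]
top 0.127 [ 0.4957 -0.0266  0.127 ]
top 0.088 [ 0.4995 -0.0322  0.088 ]
scene 0.016 [ 0.503  -0.0266  0.016 ]
scene 0.016 [0.5062 0.1687 0.016 ]
scene 0 [ 0.5019 -0.0298  0.    ]
scene 0 [0.4997 0.1676 0.    ]
scene 0.088 [ 0.518  -0.0422  0.088 ]
top [0.31526774 0.13477327 1.24527783]
scene [-0.19507383  0.473627    0.59740846]
wrist [ 0.23552076 -0.63809498  0.37385227]
```

View pics/crop.png

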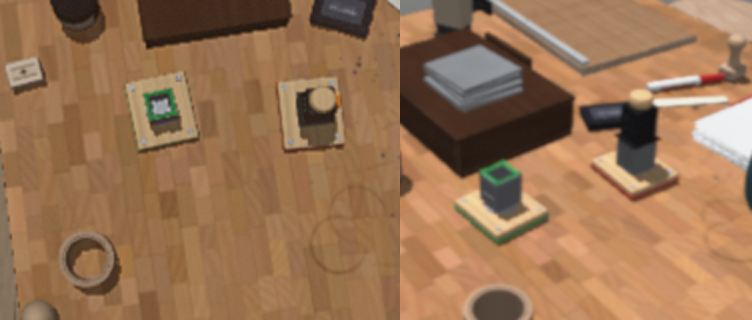

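View pics/a.png

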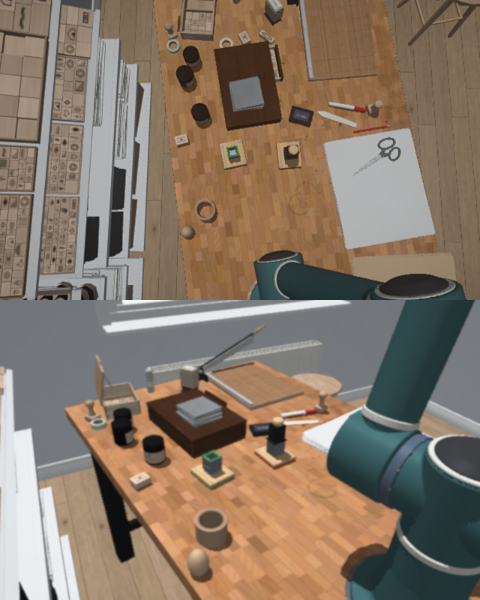

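The images show the red base with the handle around (382,205) in top, button facing right (world −y). The green base is around (313,206), slightly rotated, with a dark box behind both. Next I move the arm above them.

Request:
step_arm(targets=[[[0,0,0.118],[14,-36,-3],85],[[0,0,0.118],[14,-36,-3],85],[[0,0,0],[14,-36,-3],85],[[0,0,0],[14,-36,-3],85],[[0,0,0],[14,-36,-3],85]])

```text
time: 1.52
tool_pos: [0.2147, -0.471, 0.3189]
tcp_rot: [-3.142, 0.002, -0.0]
wrist_force: [0.6, -0.9, 0.7]
width: 0.997
grip_force: 0.0
```

Request:
step_arm(targets=[[[0,0,0],[14,-36,-3],85],[[0,0,0],[14,-36,-3],85],[[0,0,0],[14,-36,-3],85],[[0,0,0],[14,-36,-3],85],[[0,0,0],[14,-36,-3],85]])

```text
time: 1.93
tool_pos: [0.2848, -0.2909, 0.3342]
tcp_rot: [3.141, -0.002, 0.001]
wrist_force: [-0.1, 0.3, -0.6]
width: 0.995
grip_force: 0.0
```

Request:
step_arm(targets=[[[0,0,0],[14,-36,-3],85],[[0,0,0],[14,-36,-3],85],[[0,0,0],[14,-36,-3],85],[[0,0,0],[14,-36,-3],85],[[0,0,0],[14,-36,-3],85]])

```text
time: 2.35
tool_pos: [0.3547, -0.1109, 0.3495]
tcp_rot: [3.141, -0.001, 0.003]
wrist_force: [0.8, -0.3, 0.2]
width: 0.998
grip_force: 0.0
```

Request:
step_arm(targets=[[[0,0,0],[14,-36,-3],85],[[0,0,0],[14,-36,-3],85],[[0,0,0],[14,-36,-3],85],[[0,0,0],[0,0,0],85],[[0,0,0],[0,0,0],85]])

```text
time: 2.77
tool_pos: [0.397, -0.0027, 0.3582]
tcp_rot: [3.141, 0.009, 0.001]
wrist_force: [0.1, -0.1, 0.6]
width: 0.994
grip_force: 0.0
```

Run:
```python
from h import *
s=read_state();print(s["time"],s["tool_pos"],Ro.from_rotvec(s["tcp_rot"]).as_matrix().round(3),s["q"].round(2))
w=read_camera("wrist");cv2.imwrite("pics/w1.png",w[:,:,::-1])
k=calibration("wrist");print(k["camera_matrix"],np.array(k["R"]).round(3),-np.array(k["R"]).T@k["t"])
for q in("handle","handle_grip","button_face","stem_end","base_a_top","base_b_top","base_a"):
    print(q,[(np.round(r["at"]),round(r["score"],2),[np.round(onz("wrist",r["at"][::-1],z)[:2],4) for z in (0,.016,.088)]) for r in tip_of("wrist",q)][:3])
```

```text
2.7667 [ 0.39703438 -0.00272698  0.35824671] [[ 1.     0.006  0.001]
 [ 0.006 -1.    -0.   ]
 [ 0.001  0.    -1.   ]] [-0.07 -0.32  2.07 -0.    1.39  1.5 ]
[[315.59283414   0.         322.76118595]
 [  0.         315.59283414 198.01897051]
 [  0.           0.           1.        ]] [[ 0.002 -1.     0.   ]
 [-0.951 -0.002  0.31 ]
 [-0.31  -0.001 -0.951]] [ 0.47668397 -0.00417674  0.42790716]
handle [(array([ 75., 346.]), 0.63, [array([ 0.5003, -0.0344]), array([ 0.4994, -0.0333]), array([ 0.4954, -0.0284])])]
handle_grip [(array([ 74., 185.]), 0.46, [array([0.5015, 0.168 ]), array([0.5006, 0.1615]), array([0.4964, 0.1322])])]
button_face [(array([ 65., 371.]), 0.51, [array([ 0.5113, -0.0664]), array([ 0.51  , -0.0642]), array([ 0.5041, -0.0541])])]
stem_end [(array([214., 147.]), 0.28, [array([0.313 , 0.2495]), array([0.3191, 0.24  ]), array([0.3466, 0.1968])])]
base_a_top [(array([ 67., 373.]), 0.36, [array([ 0.5095, -0.0695]), array([ 0.5083, -0.0672]), array([ 0.5027, -0.0566])])]
base_b_top [(array([ 72., 184.]), 0.56, [array([0.5047, 0.1689]), array([0.5036, 0.1623]), array([0.4989, 0.1328])])]
base_a [(array([ 69., 193.]), 0.83, [array([0.5086, 0.157 ]), array([0.5074, 0.1509]), array([0.502 , 0.1234])]), (array([30., 38.]), 0.72, [array([0.5526, 0.3398]), array([0.5497, 0.3268]), array([0.5369, 0.2686])])]
```

View pics/w1.png

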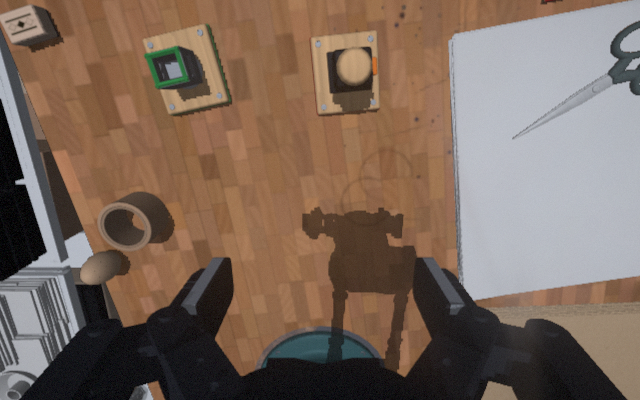

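The wrist view shows the red foot with corners near (312,38), (377,31), (379,109), (316,114), the orange button on its right at (375,65), and the green foot with corners near (145,39), (208,24), (230,102), (172,114). I'll fit feet poses from these corners.

```bash
cat >> h.py <<'E'
def foot(c,corners,z=.016):
    # corners order TL,TR,BR,BL -> (+x+y),(+x-y),(-x-y),(-x+y)
    P=np.array([onz(c,p,z)[:2] for p in corners]);m=np.array([[45,40],[45,-40],[-45,-40],[-45,40]])*1e-3
    ce=P.mean(0);H=m.T@(P-ce);a=np.arctan2(H[0,1]-H[1,0],H[0,0]+H[1,1])
    Rm=np.array([[np.cos(a),-np.sin(a)],[np.sin(a),np.cos(a)]])
    return ce.round(4),np.degrees(a).round(2),((P-ce-m@Rm.T)*1e3).round(1).tolist()
E
python3 - <<'E'
from h import *
print(foot("wrist",[(312,38),(377,31),(379,109),(316,114)]))
print(foot("wrist",[(145,39),(208,24),(230,102),(172,114)]))
im=cv2.imread("pics/w1.png");s=4
cv2.imwrite("pics/w1c.png",np.hstack([cv2.resize(im[15:125,295:395],None,fx=4,fy=4,interpolation=2),cv2.resize(im[15:125,140:240],None,fx=4,fy=4,interpolation=2)]))
E
```

```text
(array([ 0.5003, -0.0346]), np.float64(4.03), [[-2.0, -2.3], [-0.5, 1.3], [1.3, 0.8], [1.2, 0.2]])
(array([0.5047, 0.1559]), np.float64(11.52), [[-0.7, -1.1], [-1.2, 1.2], [0.1, 1.8], [1.8, -1.9]])
```

View pics/w1c.png

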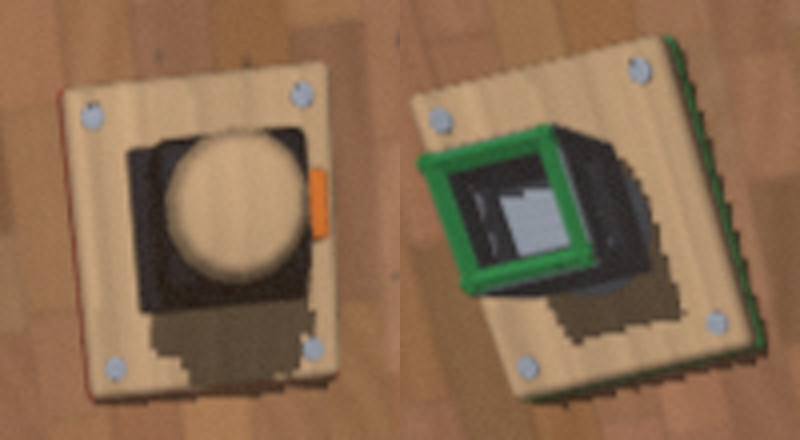

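Request:
step_arm(targets=[[[0,0,0],[25,10,30],85],[[0,0,0],[25,10,30],85],[[0,0,-0.05],[25,10,30],85],[[0,0,0],[0,0,0],85],[[0,0,0],[0,0,0],85]])

```text
time: 3.58
tool_pos: [0.4708, -0.0357, 0.2648]
tcp_rot: [-3.14, -0.074, 0.011]
wrist_force: [-0.3, -0.1, -0.0]
width: 0.996
grip_force: 0.0
```

Run:
```python
from h import *
print(foot("wrist",[(310.8,38.3),(376.5,31),(379,108),(319.3,112.5)])) if 0 else 0
w=read_camera("wrist");cv2.imwrite("pics/w2.png",w[:,:,::-1])
s=read_state();print(s["time"],s["tool_pos"],Ro.from_rotvec(s["tcp_rot"]).as_matrix().round(4).tolist(),s["q"].round(2))
# wood mask & orange
hsv=cv2.cvtColor(w,cv2.COLOR_RGB2HSV)
o=cv2.inRange(hsv,(8,200,150),(20,255,255));n,l,st,c=cv2.connectedComponentsWithStats(o)
print([(st[i].tolist(),c[i].round(1).tolist()) for i in range(1,n) if st[i][4]>20])
cv2.imwrite("pics/w2c.png",cv2.resize(w[60:260,220:420,::-1],None,fx=3,fy=3,interpolation=2))
```

```text
3.6333 [ 0.47117801 -0.03538551  0.26692067] [[0.9989, 0.0476, -0.0032], [0.0476, -0.9989, 0.0005], [-0.0032, -0.0007, -1.0]] [-0.13 -0.1   2.06  0.    1.18  1.4 ]
[]
```

View pics/w2c.png

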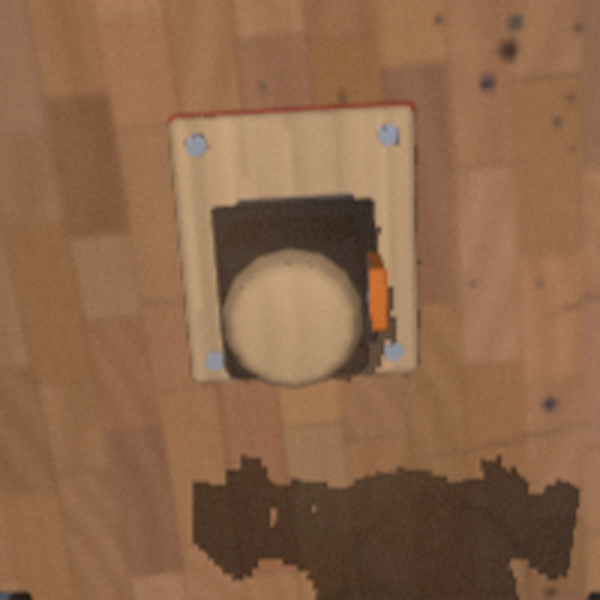

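The crop shows the red foot squarely, corners about (277,100), (358,96), (358,184), (285,187), and the dome at (318,166) and button at (346,157) in full-image pixels.

Run:
```python
from h import *
f=lambda L:[(220+a/3,60+b/3) for a,b in L]
print(foot("wrist",f([(173,120),(413,108),(414,371),(194,382)])))
S=np.array([onz("wrist",p,.016)[:2] for p in f([(196,145),(388,134),(394,351),(215,360)])]);print("screws",S.mean(0),np.degrees(np.arctan2(*(S[0]+S[1]-S[2]-S[3])[::-1])),np.degrees(np.arctan2(-(S[0]+S[3]-S[1]-S[2])[0],(S[0]+S[3]-S[1]-S[2])[1])))
c=f([(293,317)])[0]
for z in(.11,.12): print("dome",z,onz("wrist",c,z))
for z in (.088,): print("btn",onz("wrist",f([(381,300)])[0],z))
for q in("handle","handle_grip","button_face","base_a_top","base_a"):
    print(q,[(np.round(r["at"]),round(r["score"],2),[np.round(onz("wrist",r["at"][::-1],z)[:2],4) for z in (0,.016,.026,.088)]) for r in tip_of("wrist",q)][:2])
```

```text
(array([ 0.5035, -0.0306]), np.float64(5.16), [[-0.9, -1.5], [-0.9, 0.9], [1.1, 1.5], [0.7, -1.0]])
screws [ 0.50331137 -0.03054766] 5.801658908719697 5.7279185040298115
dome 0.11 [ 0.50140084 -0.03038105  0.11      ]
dome 0.12 [ 0.50360524 -0.03045454  0.12      ]
btn [ 0.50224325 -0.05340676  0.088     ]
handle [(array([146., 318.]), 0.74, [array([ 0.4995, -0.0284]), array([ 0.5019, -0.0285]), array([ 0.5035, -0.0286]), array([ 0.513 , -0.0292])]), (array([136., 123.]), 0.33, [array([0.5007, 0.1776]), array([0.5031, 0.1677]), array([0.5046, 0.1615]), array([0.5139, 0.1232])])]
handle_grip [(array([160., 318.]), 0.85, [array([ 0.4852, -0.0289]), array([ 0.4883, -0.029 ]), array([ 0.4902, -0.0291]), array([ 0.5024, -0.0296])])]
button_face [(array([156., 349.]), 0.43, [array([ 0.4911, -0.063 ]), array([ 0.494 , -0.0615]), array([ 0.4957, -0.0606]), array([ 0.5068, -0.0548])])]
base_a_top []
base_a [(array([126., 134.]), 0.98, [array([0.5117, 0.167 ]), array([0.5136, 0.1577]), array([0.5148, 0.1519]), array([0.522 , 0.1158])]), (array([142., 321.]), 0.68, [array([ 0.5056, -0.0313]), array([ 0.5078, -0.0312]), array([ 0.5091, -0.0312]), array([ 0.5175, -0.0312])])]
```

Request:
step_arm(targets=[[[0,0,-0.045],[16,-1,0],85],[[0,0,0],[16,-1,30],85],[[0,0,0],[0,0,35],85],[[0,0,0],[0,0,35],85],[[0,0,0],[0,0,20],85]])

```text
time: 4.3
tool_pos: [0.5021, -0.0299, 0.1461]
tcp_rot: [-3.138, -0.15, 0.002]
wrist_force: [-1.2, 0.5, -1.2]
width: 0.993
grip_force: 0.0
```

Request:
step_arm(targets=[[[0,0,0],[0,0,6],60],[[0,0,0],[0,0,0],52]], grip_force=30)

```text
time: 4.47
tool_pos: [0.5023, -0.0301, 0.1411]
tcp_rot: [-3.138, -0.149, 0.004]
wrist_force: [-1.5, 0.2, 0.3]
width: 0.74
grip_force: 0.0
```

Run:
```python
from h import *
w=read_camera("wrist");cv2.imwrite("pics/w3.png",w[:,:,::-1])
s=read_state();print(s["time"],s["tool_pos"],Ro.from_rotvec(s["tcp_rot"]).as_matrix().round(4).tolist(),s["width"]*85.4,s["wrist_force"],nose_length())
for q in("handle_grip","button_face"):
    print(q,[(np.round(r["at"]),round(r["score"],2),np.round(onz("wrist",r["at"][::-1],.088)[:2],4)) for r in tip_of("wrist",q)][:2])
```

```text
Traceback (most recent call last):
TypeError: 'float' object is not callable
```

View pics/w3.png

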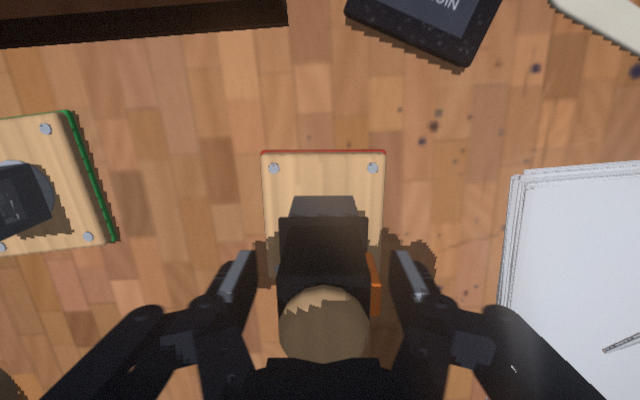

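Image shows the black body (columns 279–367) centred between the pads (256, 392), the orange button facing the right pad, and yaw aligned with the red foot. I'll close gradually.

Request:
step_arm(targets=[[[0,0,0],[0,0,0],44],[[0,0,0],[0,0,0],39],[[0,0,0],[0,0,0],39]], grip_force=25)

```text
time: 4.77
tool_pos: [0.5054, -0.0306, 0.1449]
tcp_rot: [3.137, 0.149, 0.008]
wrist_force: [-0.8, 0.5, 6.7]
width: 0.459
grip_force: 6.3
```

Request:
step_arm(targets=[[[0,0,0],[0,0,0],34],[[0,0,0],[0,0,0],34],[[0,0,0],[0,0,0],34]])

```text
time: 5.02
tool_pos: [0.5055, -0.0298, 0.1453]
tcp_rot: [-3.137, -0.148, -0.008]
wrist_force: [-1.7, 3.9, 10.3]
width: 0.42
grip_force: 26.9
```

Run:
```python
from h import *
s=read_state();print(s["time"],s["tool_pos"],Ro.from_rotvec(s["tcp_rot"]).as_matrix().round(4).tolist(),s["width"]*85.4,s["grip_force"],s["wrist_force"],s["torque"],nose_length)
```

```text
5.0167 [ 0.50554982 -0.02977951  0.14532434] [[0.9956, 0.0939, 0.0053], [0.0939, -0.9956, 0.0012], [0.0053, -0.0007, -1.0]] 35.86968966029976 26.94264069199562 [-1.6674893   3.90377394 10.26808422] [ 0.60767938  0.43074593 -0.01129582] 0.0726
```

Button is fully in (opening ≈36 mm). Start the lift gently and check the pull force.

Request:
step_arm(targets=[[[0,0,0],[0,0,-3],34],[[0,0,0],[0,0,-3],34]], grip_force=35)

```text
time: 5.18
tool_pos: [0.504, -0.0304, 0.149]
tcp_rot: [3.138, 0.149, 0.003]
wrist_force: [1.9, 0.0, -3.5]
width: 0.418
grip_force: 35.2
```

Request:
step_arm(targets=[[[0,0,0],[0,0,-2],34],[[0,0,0],[0,0,-2],34]])

```text
time: 5.35
tool_pos: [0.504, -0.0305, 0.1523]
tcp_rot: [3.138, 0.149, 0.003]
wrist_force: [3.3, 0.5, -3.8]
width: 0.414
grip_force: 35.2
```

Request:
step_arm(targets=[[[0,0,0],[0,0,-5],34],[[0,0,0],[0,0,-8],34],[[0,0,0],[0,0,-8],34],[[0,0,0],[0,0,-8],34],[[0,0,0],[0,0,-20],34]])

```text
time: 5.77
tool_pos: [0.5007, -0.0302, 0.1992]
tcp_rot: [-3.137, -0.149, 0.012]
wrist_force: [-0.2, 0.6, -2.5]
width: 0.417
grip_force: 35.8
```

Request:
step_arm(targets=[[[0,0,0],[0,0,-35],34],[[0,0,0],[0,0,-20],34],[[0,0,0],[0,0,0],34],[[0,0,0],[0,0,0],34]])

```text
time: 6.1
tool_pos: [0.5036, -0.0305, 0.2575]
tcp_rot: [3.138, 0.149, 0.003]
wrist_force: [0.2, 0.8, -2.5]
width: 0.418
grip_force: 35.9
```

Run:
```python
from h import *
s=read_state();print(s["time"],s["tool_pos"],Ro.from_rotvec(s["tcp_rot"]).as_matrix().round(4).tolist(),s["width"]*85.4,s["grip_force"],s["wrist_force"],s["torque"],nose_length)
w=read_camera("wrist");cv2.imwrite("pics/w4.png",w[:,:,::-1])
```

```text
6.1 [ 0.50364376 -0.03054633  0.25745841] [[0.9955, 0.0946, 0.002], [0.0946, -0.9955, -0.0004], [0.002, 0.0006, -1.0]] 35.66715496700827 35.94453737139702 [ 0.1929882   0.81181928 -2.54810477] [ 0.04939403 -0.04095243 -0.03761616] 0.0726
```

View pics/w4.png

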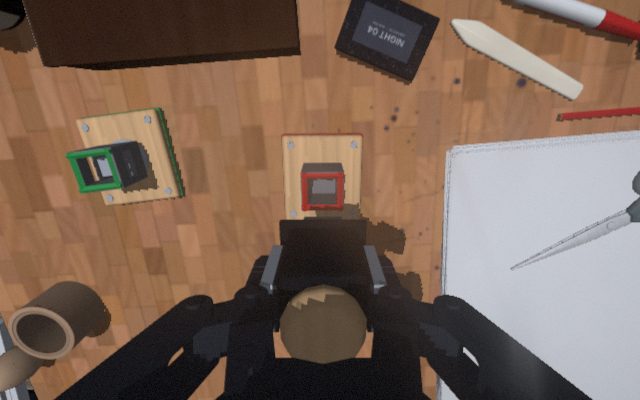

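Handle is held, and the red socket (322,188) and green socket (93,170) are both empty in view. Next: over the green base.

Request:
step_arm(targets=[[[0,0,-0.107],[8,-37,0],34],[[0,0,0],[8,-37,0],34],[[0,0,0],[8,-37,0],34],[[0,0,0],[7,-36,0],34],[[0,0,0],[7,-36,0],34]])

```text
time: 6.57
tool_pos: [0.506, 0.1573, 0.2531]
tcp_rot: [3.125, 0.316, -0.009]
wrist_force: [0.7, -0.0, -2.4]
width: 0.418
grip_force: 36.3
```

Request:
step_arm(targets=[[[0,0,0],[0,0,0],34],[[0,0,0],[0,0,0],34],[[0,0,0],[0,0,0],34]])

```text
time: 6.82
tool_pos: [0.5067, 0.1558, 0.2537]
tcp_rot: [3.124, 0.318, -0.007]
wrist_force: [-0.4, -0.5, -2.0]
width: 0.417
grip_force: 36.5
```

Run:
```python
from h import *
s=read_state();print(s["time"],s["tool_pos"],Ro.from_rotvec(s["tcp_rot"]).as_matrix().round(4).tolist(),s["width"]*85.4,s["grip_force"],s["wrist_force"])
k=calibration("wrist");np.savez("k5.npz",**{n:np.array(k[n]) for n in k})
w=read_camera("wrist");cv2.imwrite("pics/w5.png",w[:,:,::-1])
a=cv2.imread("pics/w4.png")[120:245,265:382];b=w[120:245,255:400,::-1]
cv2.imwrite("pics/w5c.png",np.hstack([cv2.resize(a,None,fx=3,fy=3,interpolation=2),cv2.resize(b,None,fx=3,fy=3,interpolation=2)]))
```

```text
6.8167 [0.50666221 0.15583549 0.25373084] [[0.9794, 0.2017, -0.0042], [0.2016, -0.9795, -0.0018], [-0.0045, 0.0009, -1.0]] 35.58521264837134 36.458636820316315 [-0.41184459 -0.53308047 -1.95715973]
```

View pics/w5c.png

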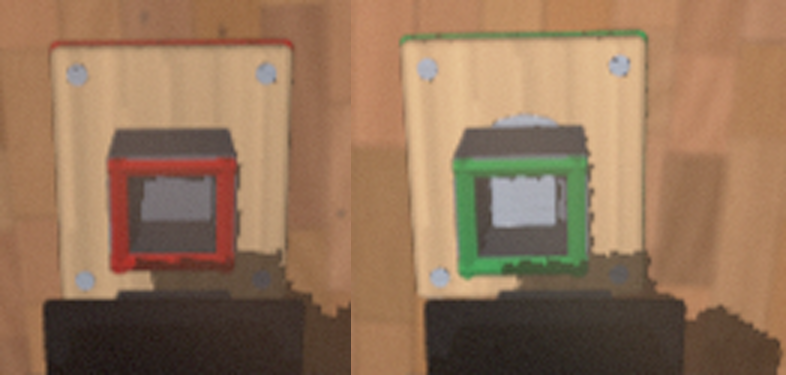

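Side-by-side crop (red left, green right): all four screws of each foot and both socket mouths show cleanly. I'll transfer the known red-to-tool relation to green.

Run:
```python
from h import *
k=np.load("k5.npz");K,R5,t5=k["camera_matrix"],k["R"],k["t"]
s=read_state();p5=s["tool_pos"];T5=Ro.from_rotvec(s["tcp_rot"]).as_matrix()
Rc=R5@T5;tc=R5@p5+t5   # tool->cam
p4=np.array([.50364376,-.03054633,.25745841]);T4=np.array([[0.9955,0.0946,0.002],[0.0946,-0.9955,-0.0004],[0.002,0.0006,-1.0]])
def pts(T,p,L,off,z):
    o=[]
    for u,v in L:
        d=T@Rc.T@np.linalg.solve(K,[off+u/3,120+v/3,1]);c=p-T@Rc.T@tc
        o.append((c+d*(z-c[2])/d[2])[:2])
    return np.array(o)
def summ(P): # TL TR BR BL
    a=P[0]+P[1]-P[2]-P[3];b=P[0]+P[3]-P[1]-P[2]
    return P.mean(0).round(4),np.degrees([np.arctan2(a[1],a[0]),np.arctan2(-b[0],b[1])]).round(2),(np.linalg.norm(a)/2).round(4),(np.linalg.norm(b)/2).round(4)
for n,T,p,off,sc,mo,hs in(("red",T4,p4,265,[(77,74),(266,73),(262,279),(85,281)],[(107,159),(237,157),(236,270),(110,271)],[.06]),
 ("green",T5,p5,255-117,[(428,69),(619,65),(619,273),(440,278)],[(454,159),(587,156),(587,274),(460,276)],[.06,.064,.068,.072])):
    print(n,"screws",summ(pts(T,p,sc,off,.016)))
    for h in hs: print("mouth",h,summ(pts(T,p,mo,off,h)))
```

```text
red screws (array([ 0.5013, -0.0303]), array([5.96, 5.93]), np.float64(0.0722), np.float64(0.062))
mouth 0.06 (array([ 0.5023, -0.0303]), array([5.91, 6.12]), np.float64(0.0346), np.float64(0.0377))
green screws (array([0.5043, 0.1643]), array([12.63, 13.01]), np.float64(0.072), np.float64(0.0619))
mouth 0.06 (array([0.5031, 0.1642]), array([12.35, 12.7 ]), np.float64(0.0358), np.float64(0.0379))
mouth 0.064 (array([0.5043, 0.1643]), array([12.35, 12.7 ]), np.float64(0.0353), np.float64(0.0373))
mouth 0.068 (array([0.5056, 0.1644]), array([12.35, 12.7 ]), np.float64(0.0347), np.float64(0.0367))
mouth 0.072 (array([0.5068, 0.1646]), array([12.35, 12.7 ]), np.float64(0.0342), np.float64(0.0361))
```

Request:
step_arm(targets=[[[0,0,-0.012],[2,-8,10],34],[[0,0,0],[0,0,25],34],[[0,0,0],[0,0,15],34],[[0,0,0],[0,0,0],34],[[0,0,0],[0,0,0],34]])

```text
time: 7.28
tool_pos: [0.5074, 0.1635, 0.2042]
tcp_rot: [3.123, 0.333, -0.006]
wrist_force: [0.1, -0.4, -1.1]
width: 0.419
grip_force: 36.5
```

Run:
```python
from h import *
s=read_state();print(s["time"],s["tool_pos"],Ro.from_rotvec(s["tcp_rot"]).as_matrix().round(4).tolist(),s["width"]*85.4,s["grip_force"],s["wrist_force"])
w=read_camera("wrist");cv2.imwrite("pics/w6.png",w[:,:,::-1])
s=read_state();print(s["time"],s["tool_pos"],Ro.from_rotvec(s["tcp_rot"]).as_matrix().round(4).tolist())
cv2.imwrite("pics/w6c.png",cv2.resize(w[130:330,220:430,::-1],None,fx=3,fy=3,interpolation=2)[:600])
```

```text
7.2833 [0.50740611 0.16347336 0.20419571] [[0.9775, 0.2109, -0.0035], [0.2109, -0.9775, -0.0009], [-0.0037, 0.0002, -1.0]] 35.78126519211918 36.510482132434845 [ 0.14453757 -0.35072692 -1.06523353]
7.3333 [0.50840118 0.16385358 0.20562576] [[0.9775, 0.2111, -0.0008], [0.2111, -0.9775, -0.0001], [-0.0008, -0.0, -1.0]]
```

View pics/w6c.png

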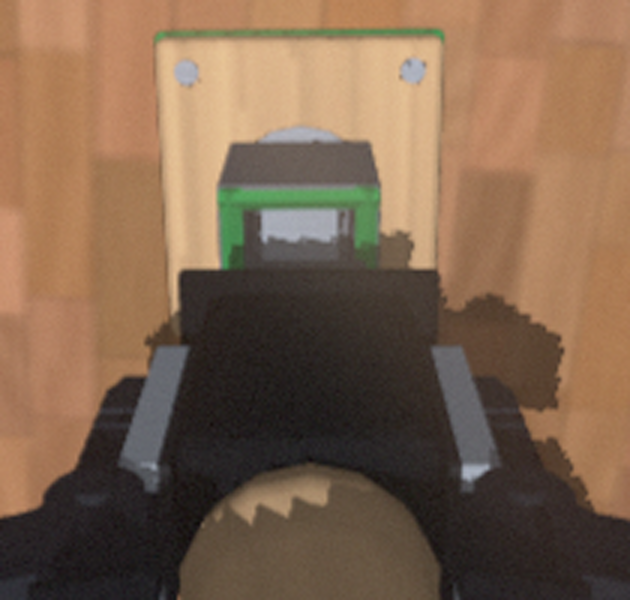

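Crop shows the handle slightly right of the green mouth (mouth centre col 299, guard centre 309 in crop, i.e. ≈2 mm). I'll check the x offset from the front screws too.

Run:
```python
from h import *
k=np.load("k5.npz");K,R5,t5=k["camera_matrix"],k["R"],k["t"]
p5=np.array([0.50666221,0.15583549,0.25373084]);T5=np.array([[0.9794,0.2017,-0.0042],[0.2016,-0.9795,-0.0018],[-0.0045,0.0009,-1.0]])
Rc=R5@T5;tc=R5@p5+t5
def rel(p,T,px,z):  # in tool frame, relative to TCP
    o=-Rc.T@tc; d=Rc.T@np.linalg.solve(K,[*px,1]); O=p+T@o;D=T@d
    return (T.T@(O+D*(z-O[2])/D[2]-p)*1e3).round(1)[:2]
p4=np.array([.50364376,-.03054633,.25745841]);T4=np.array([[0.9955,0.0946,0.002],[0.0946,-0.9955,-0.0004],[0.002,0.0006,-1.0]])
f=lambda u,v:(265+u/3,120+v/3)
print("red screws",rel(p4,T4,f(171.5,73.5),.016),"mouth front",rel(p4,T4,f(172,158),.06))
f=lambda u,v:(138+u/3,120+v/3)
print("g5 screws",rel(p5,T5,f(523.5,67),.016),[rel(p5,T5,f(520.5,157.5),h) for h in(.06,.065,.07)])
f=lambda u,v:(220+u/3,130+v/3)
for p6,T6 in ((np.array([0.50740611,0.16347336,0.20419571]),np.array([[0.9775,0.2109,-0.0035],[0.2109,-0.9775,-0.0009],[-0.0037,0.0002,-1.0]])),(np.array([0.50840118,0.16385358,0.20562576]),np.array([[0.9775,0.2111,-0.0008],[0.2111,-0.9775,-0.0001],[-0.0008,0,-1.0]]))):
    print("g6 screws",rel(p6,T6,f(299.5,71),.016),[rel(p6,T6,f(299,187),h) for h in(.06,.065,.07,.075)])
s=read_state();print(s["tool_pos"],s["tcp_rot"])
```

```text
red screws [33.7 -0.3] mouth front [15.9 -0.1]
g5 screws [36.4 -9.6] [array([17. , -9.3]), array([18.2, -9.1]), array([19.4, -9. ])]
g6 screws [34.2 -2.1] [array([14.4, -1.9]), array([15.9, -1.8]), array([17.4, -1.8]), array([19. , -1.7])]
g6 screws [33.9 -2.1] [array([13.9, -1.9]), array([15.4, -1.8]), array([17. , -1.8]), array([18.5, -1.7])]
[0.50840118 0.16385358 0.20562576] [ 3.12380658e+00  3.33395315e-01 -1.19767705e-03]
```

Request:
step_arm(targets=[[[0,0,0],[0.2,-1.8,0],34],[[0,0,0],[0,0,8],34],[[0,0,0],[0,0,6],34],[[0,0,0],[0,0,0],34]])

```text
time: 7.67
tool_pos: [0.5075, 0.1661, 0.1908]
tcp_rot: [3.123, 0.335, -0.003]
wrist_force: [-0.4, -0.1, -1.8]
width: 0.419
grip_force: 36.5
```

Request:
step_arm(targets=[[[0,0,0],[0,0,3],34],[[0,0,0],[0,0,3],34],[[0,0,0],[0,0,0],34]])

```text
time: 7.92
tool_pos: [0.5078, 0.1662, 0.1852]
tcp_rot: [3.123, 0.335, -0.002]
wrist_force: [-0.1, 0.4, -1.4]
width: 0.418
grip_force: 36.5
```

Request:
step_arm(targets=[[[0,0,0],[0,0,3],34],[[0,0,0],[0,0,3],34],[[0,0,0],[0,0,0],34]])

```text
time: 8.17
tool_pos: [0.5078, 0.1662, 0.1792]
tcp_rot: [3.123, 0.335, -0.002]
wrist_force: [-0.4, 0.7, -1.4]
width: 0.417
grip_force: 36.5
```

No contact force yet; continue in small steps.

Request:
step_arm(targets=[[[0,0,0],[0,0,3],34],[[0,0,0],[0,0,3],34],[[0,0,0],[0,0,0],34]])

```text
time: 8.42
tool_pos: [0.5078, 0.1662, 0.1731]
tcp_rot: [3.123, 0.335, -0.002]
wrist_force: [0.2, -0.3, -2.1]
width: 0.414
grip_force: 36.5
```

Request:
step_arm(targets=[[[0,0,0],[0,0,3],34],[[0,0,0],[0,0,2],34],[[0,0,0],[0,0,0],34]])

```text
time: 8.67
tool_pos: [0.5079, 0.1662, 0.1683]
tcp_rot: [3.124, 0.335, -0.001]
wrist_force: [-0.2, -0.0, -1.7]
width: 0.417
grip_force: 36.5
```

Request:
step_arm(targets=[[[0,0,0],[0,0,2],34],[[0,0,0],[0,0,2],34],[[0,0,0],[0,0,0],34]])

```text
time: 8.92
tool_pos: [0.5079, 0.1662, 0.1644]
tcp_rot: [3.124, 0.335, -0.001]
wrist_force: [-1.0, 0.4, -2.8]
width: 0.419
grip_force: 36.6
```

Request:
step_arm(targets=[[[0,0,0],[0,0,2],34],[[0,0,0],[0,0,2],34],[[0,0,0],[0,0,0],34]])

```text
time: 9.17
tool_pos: [0.5083, 0.1663, 0.1609]
tcp_rot: [-3.124, -0.335, -0.0]
wrist_force: [-1.0, -0.4, 1.4]
width: 0.414
grip_force: 36.9
```

Request:
step_arm(targets=[[[0,0,0],[0,0,2],34],[[0,0,0],[0,0,2],34],[[0,0,0],[0,0,0],34]])

```text
time: 9.42
tool_pos: [0.5084, 0.1664, 0.1568]
tcp_rot: [-3.124, -0.335, -0.001]
wrist_force: [-0.3, -0.0, 1.6]
width: 0.418
grip_force: 37.0
```

Request:
step_arm(targets=[[[0,0,0],[0,0,1],34],[[0,0,0],[0,0,1],34],[[0,0,0],[0,0,0],34]])

```text
time: 9.67
tool_pos: [0.5084, 0.1663, 0.1549]
tcp_rot: [-3.124, -0.335, -0.001]
wrist_force: [-0.3, 0.1, 1.9]
width: 0.415
grip_force: 37.0
```

Plunger felt near TCP 0.162, so home should be near 0.150. Continue in 1 mm steps.

Request:
step_arm(targets=[[[0,0,0],[0,0,1],34],[[0,0,0],[0,0,1],34],[[0,0,0],[0,0,0],34]])

```text
time: 9.92
tool_pos: [0.5084, 0.1663, 0.1529]
tcp_rot: [-3.124, -0.335, -0.001]
wrist_force: [-0.1, -1.0, 3.6]
width: 0.415
grip_force: 37.1
```

Request:
step_arm(targets=[[[0,0,0],[0,0,1],34],[[0,0,0],[0,0,0],34]])

```text
time: 10.08
tool_pos: [0.5084, 0.1663, 0.1521]
tcp_rot: [-3.124, -0.335, -0.001]
wrist_force: [-0.6, -0.4, 4.4]
width: 0.416
grip_force: 37.3
```

Request:
step_arm(targets=[[[0,0,0],[0,0,1],34],[[0,0,0],[0,0,0],34]])

```text
time: 10.25
tool_pos: [0.5085, 0.1664, 0.152]
tcp_rot: [-3.124, -0.335, -0.001]
wrist_force: [-2.3, -0.4, 8.6]
width: 0.417
grip_force: 37.9
```

Request:
step_arm(targets=[[[0,0,0],[0,0,1],34],[[0,0,0],[0,0,0],34]])

```text
time: 10.42
tool_pos: [0.5086, 0.1664, 0.1519]
tcp_rot: [-3.124, -0.335, -0.001]
wrist_force: [-5.5, -2.1, 15.6]
width: 0.418
grip_force: 38.6
```

Steep force rise: home. Keep the light press and let go.

Request:
step_arm(targets=[[[0,0,0],[0,0,0.5],34],[[0,0,0],[0,0,0],45],[[0,0,0],[0,0,0],60],[[0,0,0],[0,0,0],70]])

```text
time: 10.75
tool_pos: [0.5079, 0.1663, 0.1489]
tcp_rot: [-3.124, -0.335, 0.001]
wrist_force: [0.9, -0.5, 0.1]
width: 0.792
grip_force: 0.0
```

Run:
```python
from h import *
s=read_state();print(s["time"],s["tool_pos"],s["width"]*85.4,s["wrist_force"])
w=read_camera("wrist");cv2.imwrite("pics/w7.png",w[:,:,::-1])
cv2.imwrite("pics/w7c.png",cv2.resize(w[130:400,200:440,::-1],(533,600)))
```

```text
10.75 [0.50793461 0.16625663 0.14891797] 67.6143342098946 [ 0.91121971 -0.49004941  0.10216322]
```

View pics/w7c.png

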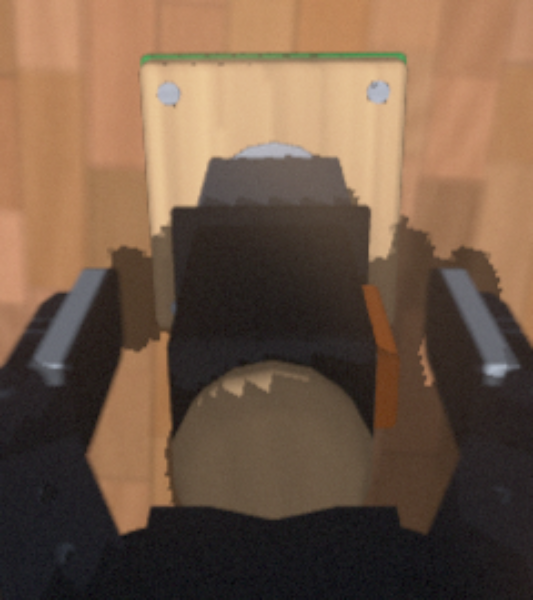

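The button has sprung out (orange at right) with the guard down on the mouth, fingers clear. Now retreat and check the height numerically.

Request:
step_arm(targets=[[[0,0,0],[0,0,-3],80],[[0,0,0],[0,0,-20],85],[[0,0,0],[0,0,-35],85],[[0,0,0],[0,0,-40],85],[[0,0,0],[-20,0,-30],85]])

```text
time: 11.22
tool_pos: [0.4913, 0.1627, 0.2803]
tcp_rot: [-3.123, -0.335, -0.007]
wrist_force: [1.0, 0.2, 0.5]
width: 0.994
grip_force: 0.0
```

Request:
step_arm(targets=[[[0,0,0],[-30,0,-15],85],[[0,0,0],[0,0,0],85],[[0,0,0],[0,0,0],85],[[0,0,0],[0,0,0],85]])

```text
time: 11.55
tool_pos: [0.4592, 0.1557, 0.2919]
tcp_rot: [-3.124, -0.335, -0.0]
wrist_force: [0.5, 0.5, 0.1]
width: 0.994
grip_force: 0.0
```

Run:
```python
from h import *
s=read_state();print(s["time"],s["tool_pos"],s["wrist_force"])
c=np.array([.5073,.1655])
for cam in("scene","wrist"):
    w=read_camera(cam);cv2.imwrite(f"pics/f_{cam}.png",w[:,:,::-1])
    for q in("handle","handle_grip","button_face","stem_end"):
        print(cam,q,[(np.round(r["at"]),round(r["score"],2)) for r in tip_of(cam,q)][:2])
    print([(np.round(r["extent"],1),round(r["score"],2)) for r in look_for(cam,"handle")][:2],[(np.round(r["extent"],1),round(r["score"],2)) for r in look_for(cam,"button")][:2])
    for z in(.134,.146,.095,.107,.069): print(z,proj(cam,[*c,z]).round(1))
    # red reference: foot positions in initial scene picture
print("red ref scene: dome top pred",proj("scene",[.503,-.0303,.127]),"extent was top 155 bottom 194; grip tip row169 col370; pred",proj("scene",[.503,-.0303,.088]))
```

```text
11.55 [0.4592221  0.15567774 0.29190267] [0.50430815 0.52625834 0.05724967]
scene handle [(array([216., 283.]), 0.94)]
scene handle_grip [(array([189., 282.]), 0.97)]
scene button_face []
scene stem_end [(array([221., 280.]), 0.65)]
[] []
0.134 [280.9 175.4]
0.146 [280.7 169.8]
0.095 [281.3 193. ]
0.107 [281.2 187.7]
0.069 [281.6 204.3]
wrist handle [(array([127., 321.]), 0.6), (array([166., 488.]), 0.41)]
wrist handle_grip [(array([135., 319.]), 0.64)]
wrist button_face [(array([140., 349.]), 0.63)]
wrist stem_end []
[(array([293.9, 110.4, 351. , 165.6]), 0.77)] [(array([346.1, 125.2, 351.2, 147.1]), 0.53)]
0.134 [323.1 140.5]
0.146 [323.1 142.9]
0.095 [323.  134.1]
0.107 [323.  135.9]
0.069 [323.  130.8]
red ref scene: dome top pred [370.66504944 156.95017209] extent was top 155 bottom 194; grip tip row169 col370; pred [369.13135841 173.62368066]
```

Run:
```python
from h import *
a=cv2.imread("pics/scene.png").astype(int);b=cv2.imread("pics/f_scene.png").astype(int)
d=abs(a-b).sum(2)
for c0,r0 in((280,160),(370,145)):
    print(c0,[(r,int(d[r,c0-3:c0+4].mean()))for r in range(r0,r0+28)])
    print([b[r,c0].tolist() if c0==280 else a[r,c0].tolist() for r in range(r0+6,r0+28)])
```

```text
280 [(160, 1), (161, 2), (162, 1), (163, 2), (164, 2), (165, 1), (166, 2), (167, 1), (168, 1), (169, 2), (170, 2), (171, 1), (172, 45), (173, 203), (174, 377), (175, 447), (176, 464), (177, 473), (178, 486), (179, 491), (180, 470), (181, 405), (182, 337), (183, 283), (184, 235), (185, 196), (186, 157), (187, 91)]
[[33, 46, 72], [34, 47, 72], [33, 46, 72], [32, 46, 72], [32, 46, 71], [31, 46, 71], [44, 62, 87], [87, 118, 149], [132, 177, 218], [152, 204, 237], [157, 209, 240], [157, 209, 240], [156, 207, 239], [154, 205, 237], [145, 193, 229], [127, 170, 207], [108, 144, 176], [94, 125, 152], [82, 108, 132], [72, 95, 117], [64, 84, 102], [50, 63, 76]]
370 [(145, 2), (146, 3), (147, 3), (148, 3), (149, 2), (150, 2), (151, 2), (152, 2), (153, 2), (154, 10), (155, 60), (156, 139), (157, 180), (158, 187), (159, 185), (160, 177), (161, 140), (162, 53), (163, 147), (164, 264), (165, 281), (166, 208), (167, 180), (168, 244), (169, 314), (170, 341), (171, 342), (172, 342)]
[[98, 137, 190], [97, 136, 189], [98, 136, 189], [99, 138, 188], [115, 157, 204], [141, 190, 229], [155, 208, 239], [157, 210, 240], [157, 210, 240], [156, 208, 239], [150, 200, 234], [135, 180, 219], [114, 152, 186], [97, 129, 158], [84, 111, 136], [75, 98, 120], [65, 85, 104], [49, 63, 77], [35, 40, 46], [28, 27, 28], [26, 23, 24], [22, 20, 20]]
```

The dome top sits about 1 px (≈2 mm) above the computed home position. That fits a caught tooth, since an uncaught plunger would raise it about 5.6 px. Handing in.

```bash
python3 -c "
from workcell import *
print(finish_job())"
```

```text
the job is handed in; nothing more can be done
None
```

The handle is off the red base and pressed home in the green socket, with its button out and the fingers clear; camera height fits the catch holding, though I didn't tug it to test. The job is handed in at about 12 s.

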